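Open, load and wind down the shoe-heel press

ROBOT

A 7-joint arm with a two-finger parallel gripper is mounted at the origin on the work surface. World frame = base frame: x ahead of the robot, y to its left, z up, the work surface at z = 0. Lengths are in m, angles in degrees, forces in N, time in s.
With the tool pointing down it reaches from about 0.35 to 0.9 m from the base axis. Payload 19.9 kg.
Tool frame: the origin (TCP) lies midway between the tips of the shut fingers; the grasp point (between the pads) lies 19 mm behind it; z points along the fingers, y is the direction in which the jaws open and shut (so a half turn about z gives the same grasp; the last joint's range is limited). The gripper opens to 85 mm and grips with 20 to 120 N. Pads are 22 mm wide; open, the fingers measure 114 mm over their backs; the gripper's body (76 mm by 85 mm) begins 54 mm behind the grasp point. The pads swing forward as they close: fully open they stand 13 mm farther back than shut.
Start: joints at [-73.997, 23.915, -0.59, 92.452, 0.269, 63.638, -3.037], TCP at [0.197, 0.593, 0.231] pointing down, gripper open.
Joint ranges: [-161.28, 161.28], [-22.2, 115.67], [-73.04, 71.86], [3.21, 147.25], [-68.34, 248.33], [10.77, 114.83], [-161.83, 161.83]. Speed limits (degrees/s): [108.29, 108.29, 136.94, 136.94, 172.46, 172.46, 172.46].

INTERFACE

Orientations are given as [roll, pitch, yaw] about the fixed x, y, z axes, in that order (R = Rz(yaw) Ry(pitch) Rx(roll)).
In Python, from workcell import manip gives the robot as it stands. Calls block until the motion is done:
- manip.movep(position, orientation): joint-space move of the TCP to a pose.
- manip.move_l(position, v=0.15, ori=None, until_force=None): straight line of the TCP; ori=None keeps the orientation; v is the mean speed in m/s. With until_force (N) it stops when the force on the tool has changed by that much, and returns True; else False.
- manip.set_joints(angles): joint-space move.
- manip.ungrasp() and manip.close_gripper(): open the fingers fully, or close them until they stop; the grip force is fixed at half the most.
- manip.dwell(seconds).
- manip.inverse_kinematics(position, orientation): joint angles nearest the present ones, or None.
- manip.get_obs(): the state.
- manip.snapshot(name): name is "scene" or "top" or "wrist"; returns a dict with "image" (400x640x3 uint8, red, green, blue), "camera_matrix" (3x3 intrinsics, pixels), "rvec" (rotation vector, rad) and "tvec" (3), from world to camera coordinates, as OpenCV has them. Camera axes: x right, y down, z forward; pixel columns grow to the right and rows downward; lengths in m; the calibration is good to about 2 mm. A picture is of the moment at which its call begins. There is no depth.
A pose or a line that the arm cannot do raises manip.MotionError and nothing moves.
- manip.close_job(): hands the job in, once; it reports no verdict.
The state is a dict: "t": time; "q": joint angles; "dq": joint speeds; "effort": joint torques, N m; "ee_pos": TCP position; "orientation": TCP orientation; "wrist_force": force on the tool from outside, world axes, zero at the start; "ft_torque": the same for the moment, N m; "finger_gap": finger opening in m.
Only numpy, scipy, OpenCV 4.12 (cv2) and the standard library are available. Lean on these libraries where they do the work, as an engineer would, in place of code of your own. Each camera call takes 0.05 s, during which the arm holds its last target.

TASK

Glue-press the loose shoe-heel blocks: wind the star handle of the green press anticlockwise by its spokes until the press is fully open, and lay every heel flat in the tray, one to a bay. Then slide the loaded tray fully home into the slot of the press, handle outward, and wind the star handle clockwise all the way down to its stop, so that the pad bears on every heel. Leave the other things on the bench where they are.

Things in the scene. Friction and masses are not known exactly. Their poses are not given: they have to be found in the camera images.
- heel1: D-shaped black-and-brown layered shoe-heel block (one of 2 to 4 alike; may be absent), 62 mm long along its x, 52 mm wide along its y (parallel flat sides over the 36 mm towards -x, the +x end half round), 32 mm high, about 0.11 kg. Origin: centre of its underside; z up. Starts flat on the bench.
- heel2: D-shaped black-and-brown layered shoe-heel block (one of 2 to 4 alike; may be absent), 62 mm long along its x, 52 mm wide along its y (parallel flat sides over the 36 mm towards -x, the +x end half round), 32 mm high, about 0.11 kg. Origin: centre of its underside; z up. Starts flat on the bench.
- heel3: D-shaped black-and-brown layered shoe-heel block (one of 2 to 4 alike; may be absent), 62 mm long along its x, 52 mm wide along its y (parallel flat sides over the 36 mm towards -x, the +x end half round), 32 mm high, about 0.11 kg. Origin: centre of its underside; z up. Starts flat on the bench.
- heel4: D-shaped black-and-brown layered shoe-heel block (one of 2 to 4 alike; may be absent), 62 mm long along its x, 52 mm wide along its y (parallel flat sides over the 36 mm towards -x, the +x end half round), 32 mm high, about 0.11 kg. Origin: centre of its underside; z up. Starts flat on the bench.
- tray: low aluminium tray, 172 mm along its x, 160 mm along its y, walls 5 mm thick and 15 mm high, floor 5 mm thick; a cross of two 15 mm high walls makes four bays of 78 x 72 mm, centres at x = +-41, y = +-38 mm. Origin: centre of the underside; z up; about 0.45 kg empty. It slides on the bench. Its handle points along +y.
- tray_grip (a point): point on the tray's handle, at the tray's x = 0, y = 168, z = 20 mm. The handle is a wooden bar along the tray's y, 16 mm wide, from y = 80 to 199 mm, 8 to 32 mm above the bench.
- press: green bench press fixed to the bench; z up, origin on the bench under the screw axis. Its slot opens towards its +y, 186 mm wide between cheeks (y = -80 to 80, guides flaring out to y = 118), on the bare bench, with a stop wall at y = -83 mm. Fully home, the tray has the origin and axes of the press, handle out along +y. Head plate 320 (x) by 160 mm (y), 115 to 135 mm above the bench.
- bridge (a point): middle of the bridge over the star handle: a bar along the press's x, 30 mm wide in y, from 190 to 210 mm above the bench, on posts whose inner faces are at x = +-135 mm. A finger reaching down between the spokes must come up before the bridge and take another spoke; the open half circles lie on the press's +y and -y sides.
- star (a joint): turn of the star handle, rad: 0 is fully up, 9.0 the stop fully down; grows as it turns clockwise seen from above. Starts at 5 to 8.5, wound well down. Friction takes about 0.35 N m; it stays where it is left. It lowers the pad 3.67 mm per rad (23 mm a turn).
- hub (a point): point on the vertical axis of the star handle at the height of the spokes, 170 mm above the bench. The hub is 52 mm across; four level round spokes 14 mm thick at 90 degrees reach to 112 mm from the axis (22 mm black balls on their ends). Under the spokes are 28 mm free above the head plate, except for a collar of 30 mm radius.
- spoke_tip (a point): end of one of the four spokes, 112 mm from the axis, 170 mm above the bench; it turns with the star handle.
- pad: square black spring-loaded press pad, 150 x 150 mm, under the head plate, lowered by the star handle. Its origin lies 66 mm below its flat face, pad_face. It touches the heels in the tray at about 7.9 rad and presses them with some 10 to 20 N at the stop.
- pad_face (a point): middle of the lower face of the pad: 66 mm above the bench with the star handle at 0, 33 mm lower at the stop when nothing is under it.
- cone1: blue thread cone, 115 mm high, 72 mm across the foot; not part of the job. Origin: the underside's centre.
- cone2: yellow thread cone, 115 mm high, 72 mm across the foot; not part of the job. Origin: the underside's centre.
- gluejar: closed glue jar, 72 mm across, 85 mm high; not part of the job. Origin: the underside's centre.
- spray: bare metal spray can, 56 mm across, 170 mm high; not part of the job. Origin: the underside's centre.
- hammer: hammer lying on the bench; not part of the job. Origin: the underside's centre.
- phone: black phone lying on the bench, 75 x 155 x 9 mm; not part of the job. Origin: the underside's centre.
- tacktin: open round steel tack tin, 72 mm across, 30 mm high; not part of the job. Origin: the underside's centre.
There are look-alikes about, which are no part of the job. Leave any red look-alike of the heel1 alone. Leave any red look-alike of the heel4 alone.

How it is judged:
By the outcome, as a careful person would: the job done as asked, in the order asked, and still so for the second after the job is handed in, with the robot touching nothing.
Of heel1, heel2, heel3, heel4 only 2 to 4 are there at a start; the rules pass over those that are not, and their reading is None.
At some moment in a run one of heel1, heel2, heel3, heel4, tray may be knocked a few centimetres aside while the robot is not near it.
It also fails if it takes over 210 s, if anything falls off the work surface, if the arm or the gripper's body presses on something with over 40 N, if the wrist force passes 120 N, or if a joint passes its speed limit or range.

## Working session

There is one attempt and no reset: what is moved stays moved. The work goes in short steps, each a Python script; the robot and the scene stay as the last script left them, time stands still between calls to the robot, and variables do not carry over. Pictures are saved under pics/ and viewed, and the job is handed in when it is done.

```bash
ls -la; mkdir -p pics; cat > h.py <<'E'
import numpy as np, cv2
from workcell import manip
def snap(cam,name):
    s=manip.snapshot(cam); cv2.imwrite(f'pics/{name}.png',s['image'][:,:,::-1]); np.savez(f'pics/{name}.npz',**{k:np.array(v) for k,v in s.items()}); return s
def load(name): return dict(np.load(f'pics/{name}.npz'))
def w(s,px,z):
    px=np.atleast_2d(np.array(px,float)); K=np.array(s['camera_matrix']);R=cv2.Rodrigues(np.array(s['rvec'],float))[0];t=np.array(s['tvec'],float).ravel()
    d=np.c_[px,np.ones(len(px))]@np.linalg.inv(K).T@R; c=-R.T@t
    return c+d*((z-c[2])/d[:,2])[:,None]
def proj(s,P):
    return cv2.projectPoints(np.atleast_2d(np.array(P,float)),np.array(s['rvec'],float),np.array(s['tvec'],float),np.array(s['camera_matrix'],float),None)[0][:,0]
def crop(name,x0,y0,x1,y1,f,out):
    im=cv2.imread(f'pics/{name}.png')[y0:y1,x0:x1]; cv2.imwrite(f'pics/{out}.png',cv2.resize(im,None,fx=f,fy=f,interpolation=cv2.INTER_CUBIC))
E
python3 - <<'E'
from h import *
for c in ("scene","top","wrist"):
    s=snap(c,c+"0"); R=cv2.Rodrigues(np.array(s['rvec'],float))[0]; print(c,-R.T@np.array(s['tvec']).ravel(),R[2])
o=manip.get_obs();print({k:np.round(v,3) for k,v in o.items()})
E
```

```text
total 12
drwxr-xr-x  3 agent agent 4096 Dec  6 13:11 .
drwxr-xr-x 23 root  root  4096 Dec  6 13:11 ..
drwxr-xr-x  2 agent agent 4096 Dec  6 13:11 pics
scene [ 1.12780773 -0.86627856  1.00434338] [-0.43209768  0.6568131  -0.61797099]
top [0.31752292 0.04382661 1.03920576] [ 0.25247304  0.01757239 -0.96744435]
wrist [0.12540168 0.61676893 0.37318662] [ 0.279028   -0.09466363 -0.95560566]
{'t': np.float64(0.15), 'q': array([-73.996,  23.938,  -0.591,  92.479,   0.27 ,  63.638,  -3.037]), 'dq': array([-0.075, -0.18 , -0.048, -0.034,  0.032, -0.059, -0.   ]), 'effort': array([ 0.0000e+00, -8.6473e+01,  6.7900e-01, -4.3506e+01,  1.9000e-02,
        6.0000e-03,  0.0000e+00]), 'ee_pos': array([0.197, 0.593, 0.231]), 'orientation': array([-1.79946e+02,  5.00000e-03,  1.61619e+02]), 'wrist_force': array([-0.161, -0.46 , -0.699]), 'ft_torque': array([-0.007, -0.025,  0.051]), 'finger_gap': np.float64(0.086)}
```

View pics/scene0.png

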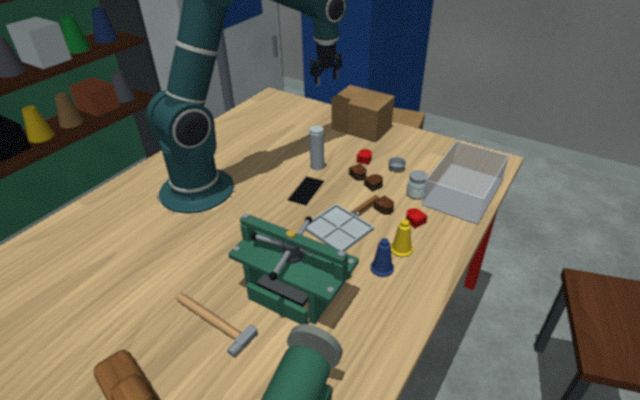

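View pics/top0.png

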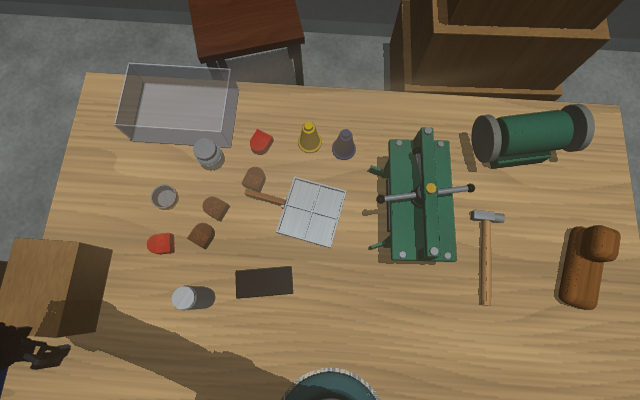

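View pics/wrist0.png

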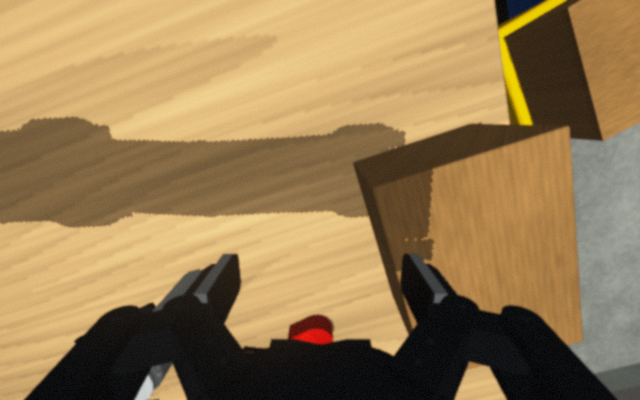

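```bash
python3 - <<'E'
from h import *
crop("top0",140,120,350,270,3.8,"c1"); crop("top0",340,110,490,280,3.5,"c2")
s=load("top0")
for n,p,z in [("tray",(311,212),.015),("h1",(254,179),.032),("h2",(215,208),.032),("h3",(201,235),.032),("press hub",(431,188),.21)]: print(n,w(s,p,z))
E
```

```text
tray [[0.55507548 0.0928797  0.015     ]]
h1 [[0.6367727 0.2632001 0.032    ]]
h2 [[0.54365786 0.36272578 0.032     ]]
h3 [[0.46467427 0.39026894 0.032     ]]
press hub [[ 0.58750099 -0.19356295  0.21      ]]
```

View pics/c1.png

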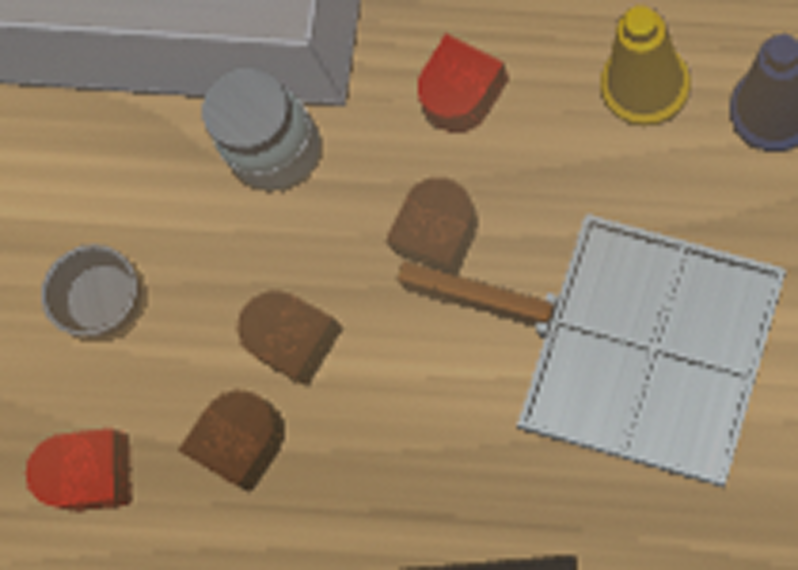

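View pics/c2.png

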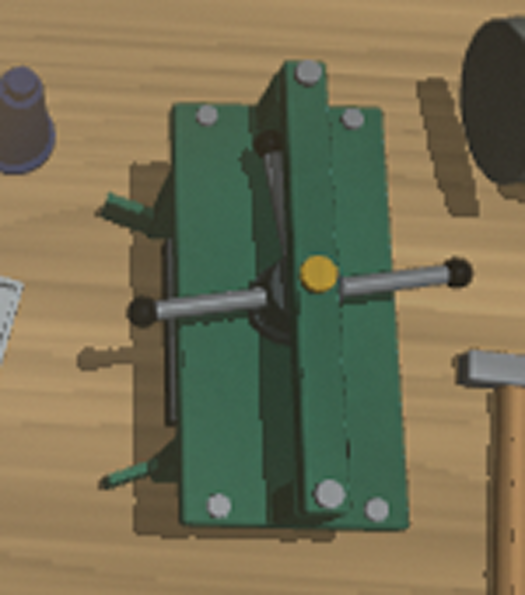

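```bash
cat >> h.py <<'E'
def fit2d(model,meas):
    m=np.array(model,float)[:,:2];q=np.array(meas,float)[:,:2]
    mc,qc=m.mean(0),q.mean(0);a=m-mc;b=q-qc
    th=np.arctan2((a[:,0]*b[:,1]-a[:,1]*b[:,0]).sum(),(a*b).sum())
    R=np.array([[np.cos(th),-np.sin(th)],[np.sin(th),np.cos(th)]]);t=qc-R@mc
    return t,np.degrees(th),np.linalg.norm((m@R.T+t)-q,axis=1)
E
python3 - <<'E'
from h import *
s=load("top0")
c2=lambda l:[(340+x/3.5,110+y/3.5) for x,y in l]
c1=lambda l:[(140+x/3.8,120+y/3.8) for x,y in l]
P=w(s,c2([(172,104),(383,108),(408,525),(182,527)]),.135)
# world +y left; press +y left, press +x up(+x)
print(P);t,th,e=fit2d([(.16,.08),(.16,-.08),(-.16,-.08),(-.16,.08)],P);print("press",t,th,e)
B=w(s,c2([(142,312),(458,272),(267,143)]),.170); d=B[:,:2]-t; print("balls",np.linalg.norm(d,axis=1),np.degrees(np.arctan2(d[:,1],d[:,0])))
T=w(s,c1([(588,218),(785,270),(725,485),(518,428)]),.015)
t,th,e=fit2d([(.086,.08),(.086,-.08),(-.086,-.08),(-.086,.08)],T);print("tray",t,th,e)
Hd=w(s,c1([(403,270)]),.032);print("handle end",Hd)
E
```

```text
[[ 0.73851219 -0.10463182  0.135     ]
 [ 0.74648732 -0.26440871  0.135     ]
 [ 0.43233144 -0.27648443  0.135     ]
 [ 0.41987723 -0.11937974  0.135     ]]
press [ 0.58430205 -0.19122617] 2.6801142863269 [0.00203755 0.00157183 0.00463501 0.00103904]
balls [0.11141186 0.11439297 0.11450969] [100.86915402 -77.95366541  11.5803986 ]
tray [0.55652428 0.08972554] -11.836658036119024 [2.44155054e-03 1.07792331e-03 1.60500687e-03 3.48296478e-05]
handle end [[0.59925908 0.28157118 0.032     ]]
```

```bash
python3 - <<'E'
from h import *
crop("scene0",220,190,370,330,5,"c3");crop("top0",180,130,280,260,6,"c4")
E
```

```text
(no output)
```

View pics/c3.png

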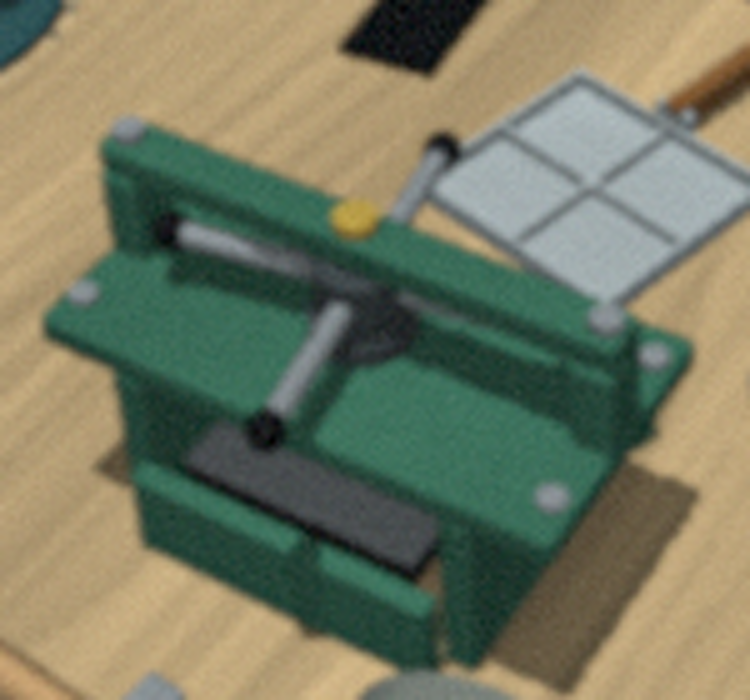

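View pics/c4.png

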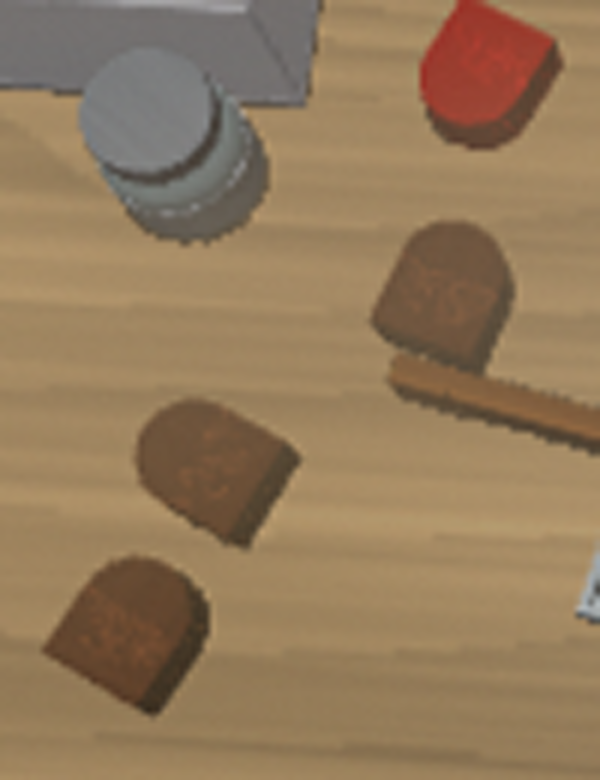

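```bash
cat >> h.py <<'E'
PC=np.array([0.5843,-0.1912]); PTH=2.7
def pw(r,a): # press polar (deg) -> world xy
    a=np.radians(a+PTH); return PC+r*np.array([np.cos(a),np.sin(a)])
E
python3 - <<'E'
from h import *
s=load("top0")
B=w(s,[(340+x/3.5,110+y/3.5) for x,y in [(309,72),(330,493),(319,272)]],.212);print(B, np.degrees(np.arctan2(*(B[0]-B[1])[[1,0]])))
for yaw in (90+PTH,-90+PTH):
  for p in [(*pw(.085,24),.154),(*pw(.085,90),.154),(*pw(.085,157),.154),(*pw(.085,157),.3)]:
    q=manip.inverse_kinematics(list(p),[180,0,yaw]);print(yaw,None if q is None else np.round(q,0))
E
```

```text
[[ 0.7336394  -0.18698603  0.212     ]
 [ 0.43951196 -0.19972455  0.212     ]
 [ 0.58757596 -0.19332791  0.212     ]] 2.4799028769970124
92.7 [-20.  42.  47.  89. -33.  64.  37.]
92.7 [-26.  32.  45. 103. -27.  57.  33.]
92.7 [-30.  31.  58. 112. -32.  56.  46.]
92.7 [-35.  18.  61. 103. -16.  70.  33.]
-87.3 [ -27.   49.   62.   89.  -46.   69. -134.]
-87.3 [ -36.   40.   62.  103.  -40.   62. -136.]
-87.3 [ -33.   33.   62.  112.  -35.   57. -131.]
-87.3 [ -36.   18.   62.  103.  -17.   70. -146.]
```

```bash
sed -i 's/^PC=.*/PC=np.array([0.586,-0.1923]); PTH=2.5/' h.py; cat >> h.py <<'E'
YAW=90+PTH
def push(a0,a1,side=0,r=.085,z=.154,v=.12,F=14,n=None,zup=.24,step=16):
    """finger in at press angle a0, push along arc to a1; returns reached finger angle, stopped flag. side adds 180"""
    p=manip.get_obs()['ee_pos']
    if np.linalg.norm(np.array(p[:2])-pw(r,a0+side))>.01: manip.move_l([*pw(r,a0+side),zup],v=.25,ori=[180,0,YAW])
    if manip.move_l([*pw(r,a0+side),z],v=.15,until_force=12): print("contact going down",manip.get_obs()['ee_pos']); return None
    k=int(np.ceil(abs(a1-a0)/step)); hit=False; fm=[]
    for a in np.linspace(a0,a1,k+1)[1:]:
        hit=manip.move_l([*pw(r,a+side),z],v=v,until_force=F); fm.append(np.round(np.linalg.norm(manip.get_obs()['wrist_force']),1))
        if hit: break
    d=np.array(manip.get_obs()['ee_pos'][:2])-PC; ang=np.degrees(np.arctan2(d[1],d[0]))-PTH
    print("finger",round(ang,1),"hit",hit,"f",fm,"t",round(manip.get_obs()['t'],1))
    return ang,hit
def up(zup=.24):
    p=manip.get_obs()['ee_pos']; manip.move_l([p[0],p[1],zup],v=.2)
E
python3 - <<'E'
from h import *
manip.close_gripper()
p=manip.get_obs()['ee_pos']; manip.move_l([p[0],p[1],.33],v=.25)
manip.movep([*pw(.085,75),.33],[180,0,YAW]); print(manip.get_obs()['t'])
snap("wrist","w1");snap("top","t1");snap("scene","s1")
E
```

```text
4.3167
```

View pics/w1.png

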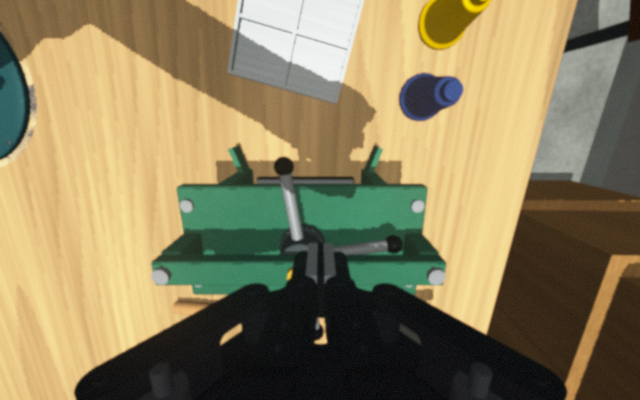

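View pics/s1.png

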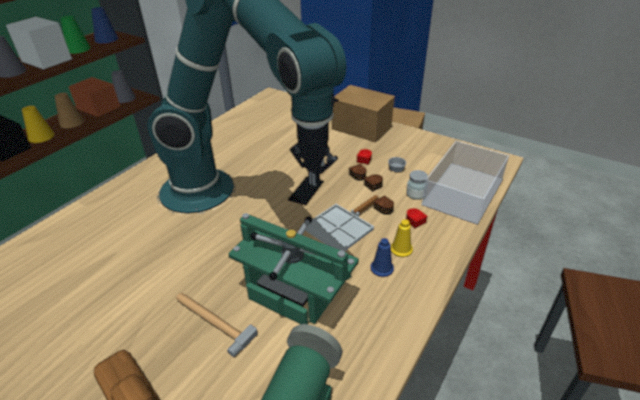

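View pics/t1.png

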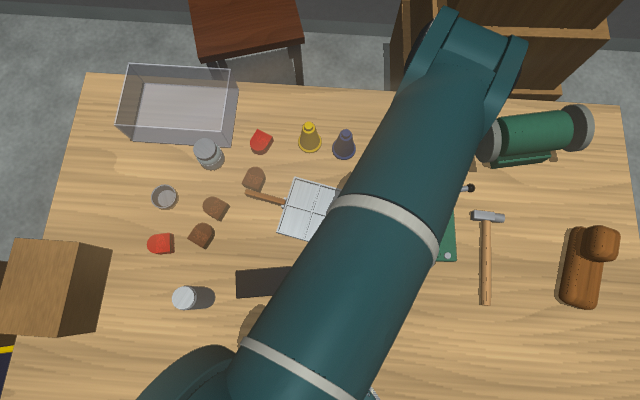

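```bash
python3 - <<'E'
from h import *
s=load("w1")
P=w(s,[(180,186),(426,185)],.135);Q=w(s,[(162,276),(437,276)],.212);b=w(s,[(284,166),(394,244)],.17)
for A in (P,Q): print(A[:,:2],A.mean(0)[:2],np.degrees(np.arctan2(*(A[1]-A[0])[[1,0]])))
c,si=np.cos(np.radians(PTH)),np.sin(np.radians(PTH))
print("center from front edge", P.mean(0)[:2]-.08*np.array([-si,c]))
d=b[:,:2]-PC;print(np.linalg.norm(d,axis=1),np.degrees(np.arctan2(d[:,1],d[:,0]))-PTH)
E
```

```text
[[ 0.42857455 -0.12020261]
 [ 0.73669737 -0.10519116]] [ 0.58263596 -0.11269688] 2.7891889140241806
[[ 0.43813144 -0.20089539]
 [ 0.73329679 -0.18765318]] [ 0.58571411 -0.19427429] 2.5687780807688303
center from front edge [ 0.58612551 -0.19262074]
[0.11126114 0.11163912] [99.31316672  8.24054544]
```

```bash
sed -i 's/^PC=.*/PC=np.array([0.586,-0.193]); PTH=2.6/' h.py
python3 - <<'E'
from h import *
r=push(76,154); 
up()
snap("wrist","w2");snap("scene","s2"); print(manip.get_obs()['t'])
E
```

```text
finger 153.9 hit False f [np.float64(0.4), np.float64(0.4), np.float64(0.5), np.float64(1.2), np.float64(1.3)] t 7.5
8.1833
```

View pics/w2.png

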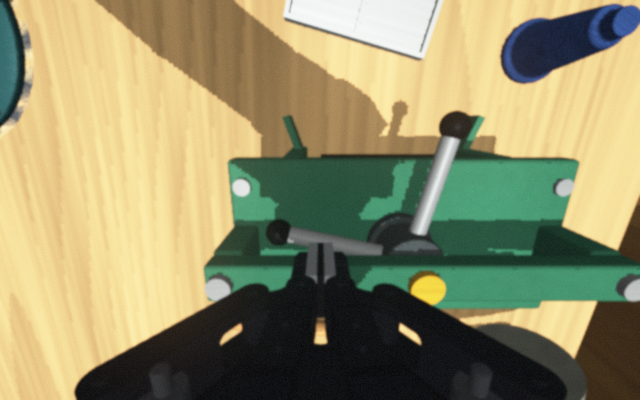

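```bash
python3 - <<'E'
from h import *
s=load("w2")
b=w(s,[(457,125),(279,232)],.17);d=b[:,:2]-PC;print(np.linalg.norm(d,axis=1),np.degrees(np.arctan2(d[:,1],d[:,0]))-PTH)
E
```

```text
[0.11240426 0.1133132 ] [ 77.1327661  167.63668205]
```

```bash
python3 - <<'E'
from h import *
for i in range(3):
    r=push(56,154,v=.15)
    if r is None or r[1]: break
    up()
if r and r[1]: up()
snap("wrist","w3");print(manip.get_obs()['t'])
E
```

```text
finger 153.8 hit False f [np.float64(0.8), np.float64(0.9), np.float64(0.8), np.float64(0.8), np.float64(1.5), np.float64(0.9), np.float64(1.1)] t 11.6
finger 153.8 hit False f [np.float64(0.8), np.float64(0.3), np.float64(1.2), np.float64(0.8), np.float64(1.3), np.float64(0.3), np.float64(0.6)] t 15.6
finger 153.8 hit False f [np.float64(1.0), np.float64(1.3), np.float64(1.2), np.float64(0.9), np.float64(0.7), np.float64(1.3), np.float64(0.3)] t 19.6
20.2667
```

View pics/w3.png

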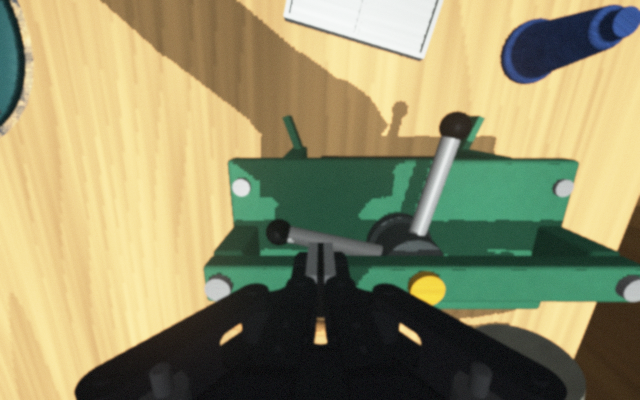

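```bash
python3 - <<'E'
from h import *
for i in range(3):
    r=push(56,154,v=.12)
    if r is None or r[1]: break
    up()
print(manip.get_obs()['wrist_force'])
if r and r[1]: up()
snap("wrist","w4");snap("scene","s4");print(manip.get_obs()['t'])
E
```

```text
finger 76.8 hit True f [np.float64(0.8), np.float64(10.8)] t 22.2
[10.24616144 -3.40697245  0.79480003]
22.8667
```

View pics/w4.png

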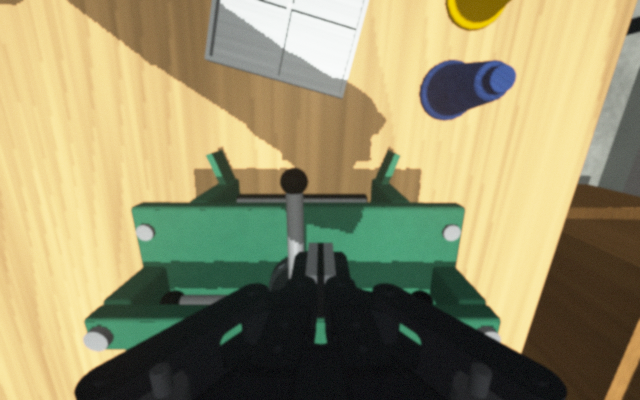

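```bash
python3 - <<'E'
from h import *
s=load("w4")
b=w(s,[(294,181)],.17);d=b[:,:2]-PC;print(np.linalg.norm(d,axis=1),np.degrees(np.arctan2(d[:,1],d[:,0]))-PTH)
crop("s4",220,190,370,330,5,"c5")
E
```

```text
[0.11200091] [90.5606221]
```

View pics/c5.png

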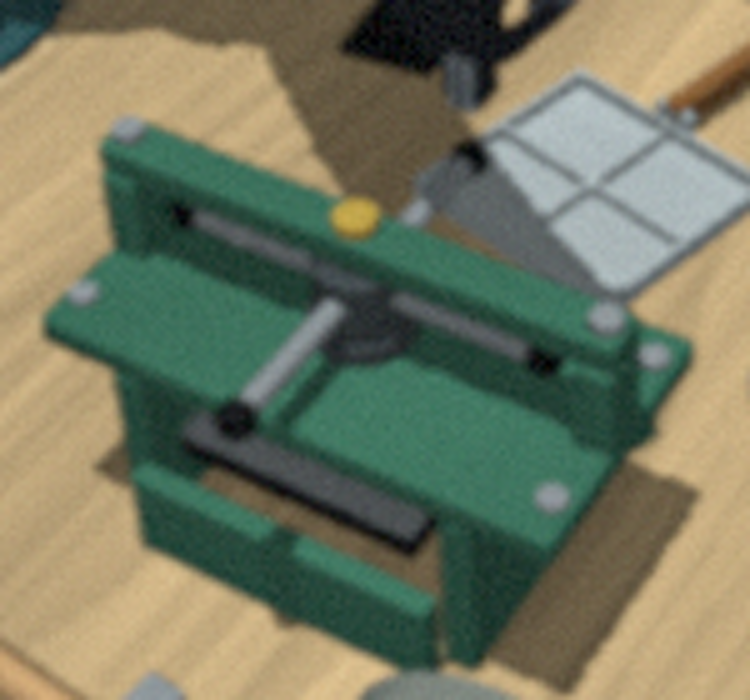

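```bash
python3 - <<'E'
from h import *
p=manip.get_obs()['ee_pos']; manip.move_l([p[0],p[1],.30],v=.25)
manip.ungrasp()
manip.movep([0.47,0.30,.36],[180,0,YAW+60]);print(manip.get_obs()['t'])
snap("wrist","w5");snap("top","t5")
E
```

```text
25.6417
```

View pics/w5.png

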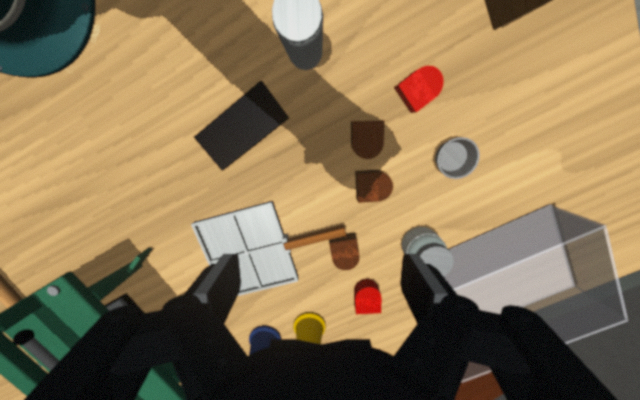

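View pics/t5.png

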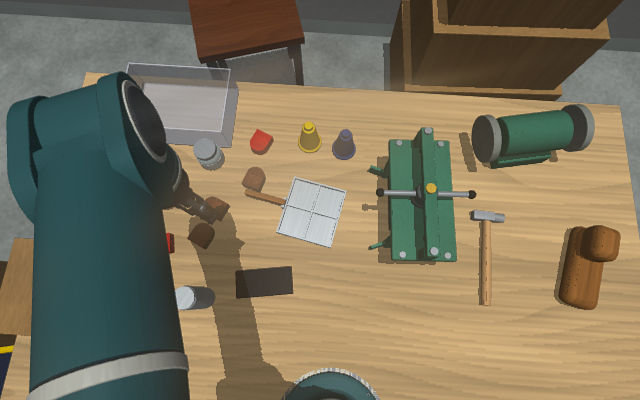

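```bash
python3 - <<'E'
from h import *
crop("w5",180,100,440,300,3,"c6")
s=load("top0"); c=lambda l:[(180+x/6,130+y/6) for x,y in l]
for n,r in dict(A=[(373,320),(472,362)],B=[(283,449),(232,543)],C=[(45,648),(145,710)]).items():
    P=w(s,c(r),.032)[:,:2]; e=P[1]-P[0]; L=np.linalg.norm(e)
    m=P.mean(0)
    # rear corners (-31,+-26): forward = rot of e
    f=np.array([-e[1],e[0]])/L
    print(n,"L",L,"rear mid",m,"fwd cand",f,"yaw",np.degrees(np.arctan2(f[1],f[0])),"c+",m+.031*f)
E
```

```text
A L 0.052565620230435955 rear mid [0.61265764 0.27072584] fwd cand [ 0.9430482  -0.33265611] yaw -19.430070339809316 c+ [0.64189213 0.2604135 ]
B L 0.04970139257618892 rear mid [0.53195971 0.33856496] fwd cand [-0.35322064 -0.93554005] yaw -110.68443092129392 c+ [0.52100987 0.30956322]
C L 0.05608869362255482 rear mid [0.44122929 0.40104223] fwd cand [ 0.89452714 -0.44701363] yaw -26.552242665439 c+ [0.46895963 0.3871848 ]
```

View pics/c6.png

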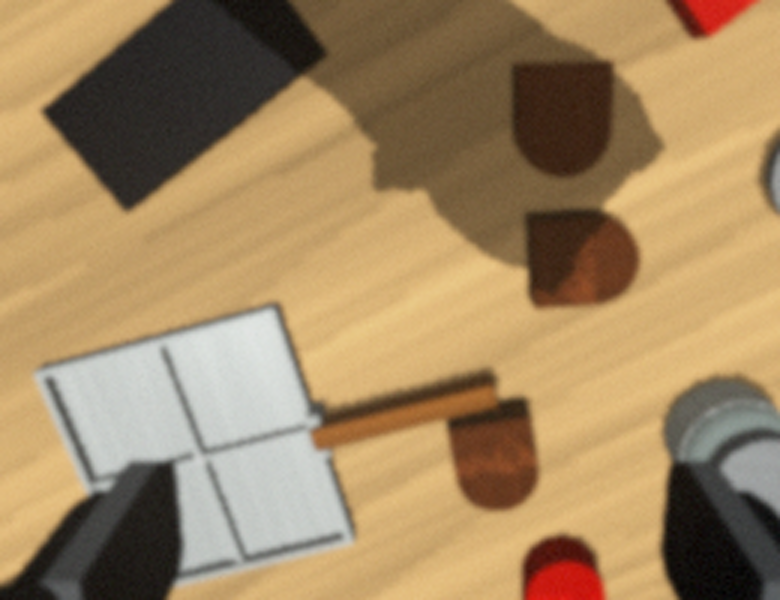

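```bash
python3 - <<'E'
from h import *
s=load("w5"); c=lambda l:[(180+x/3,100+y/3) for x,y in l]
M=[(-.031,.026),(-.031,-.026),(.031,0)]
# seen in wrist: order left/right by geometry; try both handedness
for n,r in dict(A=[(452,432),(533,418),(500,508)],B=[(536,304),(530,220),(638,260)],C=[(515,66),(612,66),(563,175)]).items():
    P=w(s,c(r),.032)
    for q in (P,P[[1,0,2]]):
        t,th,e=fit2d(M,q)
        if e.max()<.02: print(n,t,th,e)
s=load("top0"); c=lambda l:[(180+x/6,130+y/6) for x,y in l]
for n,r in dict(A=[(373,320),(472,362),(465,225)],B=[(283,449),(232,543),(142,430)],C=[(45,648),(145,710),(165,565)]).items():
    P=w(s,c(r),.032)
    for q in (P,P[[1,0,2]]):
        t,th,e=fit2d(M,q)
        if e.max()<.02: print(n,t,th,e)
E
```

```text
A [0.64411249 0.26211005] -19.7338437747844 [0.0001029  0.00271373 0.00261331]
B [0.54751535 0.36702219] 65.54211602500327 [0.00111025 0.00211203 0.00129148]
C [0.46960678 0.38819057] -25.89009455337888 [0.00174539 0.00075557 0.00203399]
A [0.6425304  0.26351685] -15.114092146059377 [0.00234272 0.0019892  0.00175148]
B [0.54537873 0.3676221 ] 66.21946114992525 [0.00242464 0.0017814  0.00229697]
C [0.46892841 0.38866184] -24.77249239730514 [0.0022638  0.00240515 0.00151251]
```

```bash
cat >> h.py <<'E'
def rot(d): d=np.radians(d); return np.array([[np.cos(d),-np.sin(d)],[np.sin(d),np.cos(d)]])
def pick(t,h,yaw,z=.011,off=-.010):
    p=np.array(t)+rot(h)@np.array([off,0])
    manip.movep([*p,.16],[180,0,yaw]); manip.move_l([*p,.06],v=.2)
    if manip.move_l([*p,z],v=.1,until_force=8): print("touch down!",manip.get_obs()['ee_pos']); return False
    manip.close_gripper(); g=manip.get_obs()['finger_gap']; print("gap",g,manip.get_obs()['t'])
    manip.move_l([*p,.12],v=.2); return True
def place(tt,tth,bay,hy,yaw,z=.017,off=-.010):
    p=np.array(tt)+rot(tth)@np.array(bay)+rot(hy)@np.array([off,0])
    manip.movep([*p,.14],[180,0,yaw]); manip.move_l([*p,.04],v=.2)
    hit=manip.move_l([*p,z],v=.06,until_force=6); print("place hit",hit,np.round(manip.get_obs()['ee_pos'],4),manip.get_obs()['finger_gap'])
    manip.ungrasp(); manip.move_l([*p,.16],v=.25); print(manip.get_obs()['t'])
E
python3 - <<'E'
from h import *
s=load("w5"); c=lambda l:[(180+x/3,100+y/3) for x,y in l]
P=w(s,c([(352,540),(38,370),(275,304)]),.015)
print(fit2d([(.086,.08),(-.086,-.08),(-.086,.08)],P))
for p,y in [((.46,.39),155),((.543,.36),246),((.543,.36),66),((.633,.266),161.5),((.5,.08),168.2),((.62,.1),168.2)]:
    q=manip.inverse_kinematics([*p,.012],[180,0,y]);print(p,y,None if q is None else np.round(q))
E
```

```text
(array([0.55646961, 0.09128417]), np.float64(-12.47663885780404), array([0.00214594, 0.00272122, 0.00061354]))
(0.46, 0.39) 155 [-68.  43.  34. 104. -34.  43.  49.]
(0.543, 0.36) 246 [-51.  43.  21.  96. -21.  44. 136.]
(0.543, 0.36) 66 [-69.  53.  49.  97. -49.  54. -24.]
(0.633, 0.266) 161.5 [-51.  51.  39.  91. -39.  52.  74.]
(0.5, 0.08) 168.2 [-42.  37.  37. 118. -37.  37.  98.]
(0.62, 0.1) 168.2 [-37.  45.  35. 100. -35.  46.  93.]
```

```bash
python3 - <<'E'
from h import *
if pick((.4692,.3884),-25.4,154.6):
    snap("wrist","w6")
    place((.5565,.0905),-12.1,(-.041,-.043),-12.1,167.9)
    snap("wrist","w7");snap("top","t7")
E
```

```text
gap 0.050755186771801554 28.3583
place hit True [0.4975 0.0595 0.0167] 0.05049187976695891
32.6083
```

View pics/w7.png

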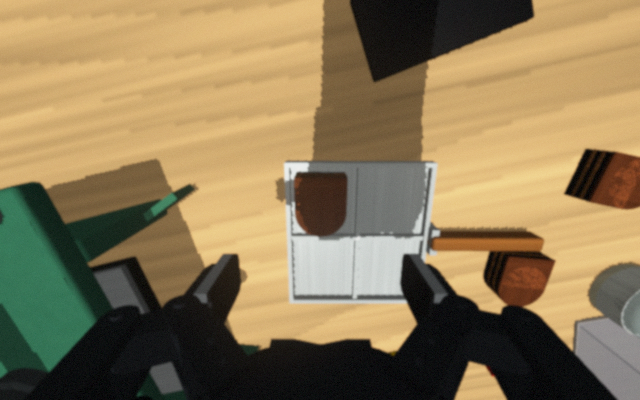

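View pics/t7.png

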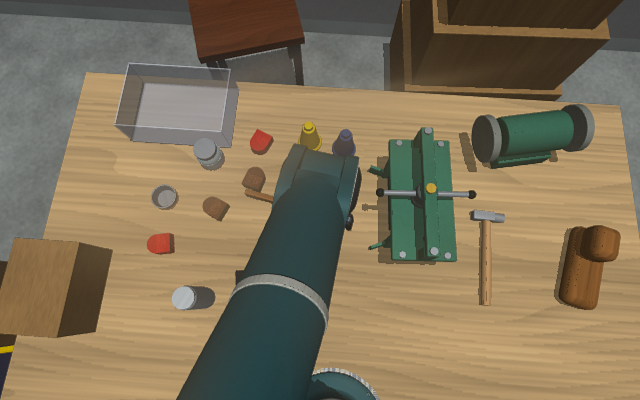

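```bash
python3 - <<'E'
from h import *
crop("w7",270,140,460,320,4,"c7")
if pick((.5464,.3673),65.8,245.8):
    place((.5565,.0905),-12.1,(-.041,.043),-12.1,167.9)
    snap("wrist","w8");snap("top","t8")
E
```

```text
gap 0.050760775624020704 35.575
place hit True [0.5155 0.1436 0.0168] 0.05057961000917603
39.4
```

View pics/w8.png

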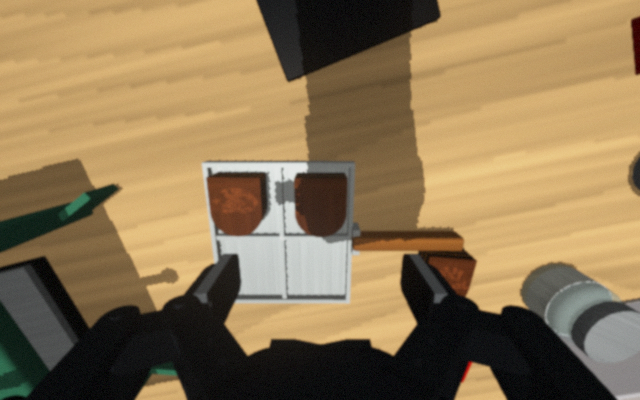

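View pics/c7.png

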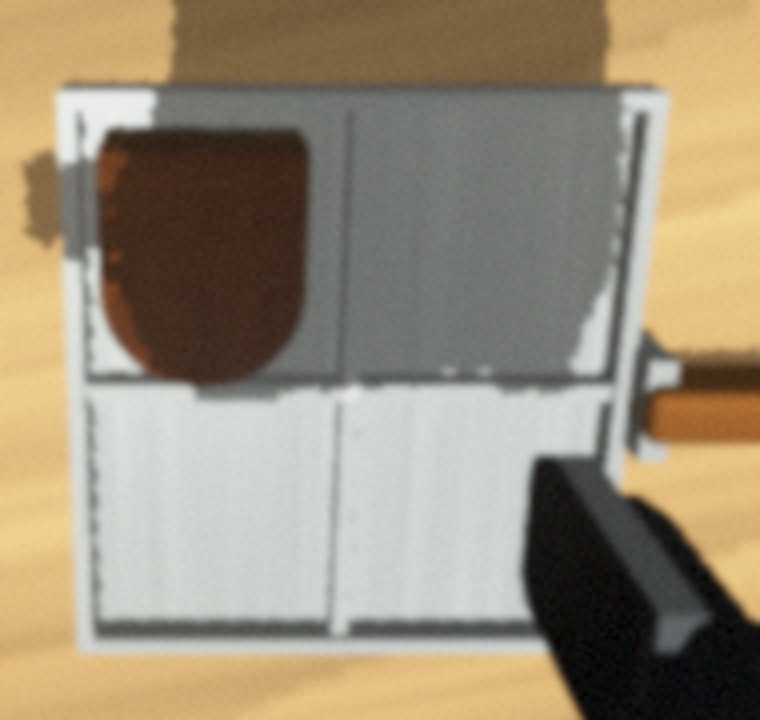

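View pics/t8.png

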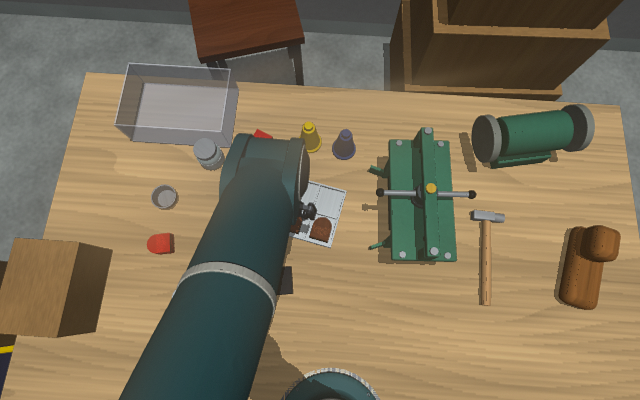

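```bash
python3 - <<'E'
from h import *
manip.movep([*(np.array([.643,.263])+rot(-18)@np.array([-.01,0])),.20],[180,0,162])
snap("wrist","w9");crop("w9",160,120,480,320,2.4,"c9")
E
```

View pics/c9.png

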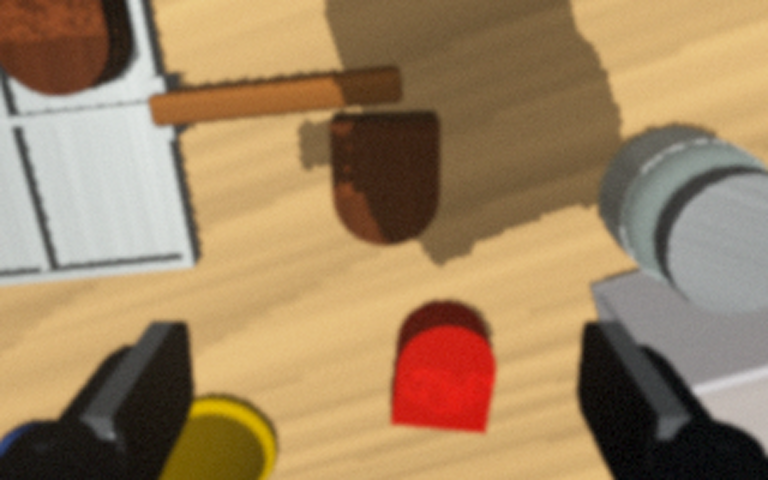

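```bash
python3 - <<'E'
from h import *
s=load("w9");P=w(s,[(160+x/2.4,120+y/2.4) for x,y in [(333,122),(438,122),(387,243)]],.032)
M=[(-.031,.026),(-.031,-.026),(.031,0)]
for q in (P,P[[1,0,2]]): print(fit2d(M,q))
E
```

```text
(array([0.64282685, 0.26266115]), np.float64(-16.590213726154428), array([0.05047608, 0.0510155 , 0.00097307]))
(array([0.6427744, 0.2624905]), np.float64(-17.580137357794474), array([0.00147054, 0.00118471, 0.00083115]))
```

```bash
python3 - <<'E'
from h import *
s=load("w9")
if pick((.6428,.2626),-17.6,162.4):
    place((.5565,.0905),-12.1,(.041,.038),-12.1,167.9)
    manip.move_l([.5,.25,.30],v=.3)
    snap("wrist","w10");snap("top","t10");print(manip.get_obs()['t'])
crop("t10",230,120,370,270,4,"c10")
E
```

```text
gap 0.05096991166261888 42.275
place hit True [0.5946 0.1215 0.0168] 0.05057964991296096
45.8583
46.8167
```

View pics/w10.png

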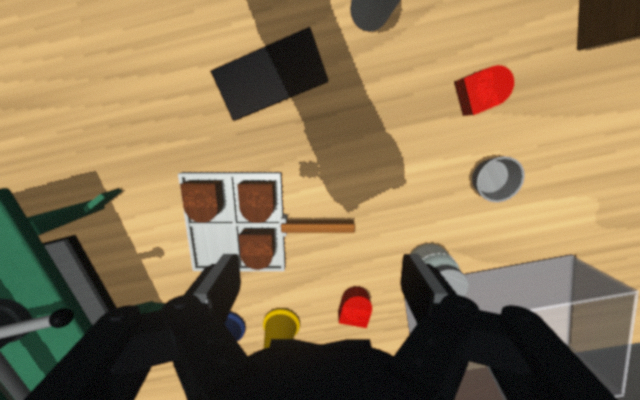

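View pics/c10.png

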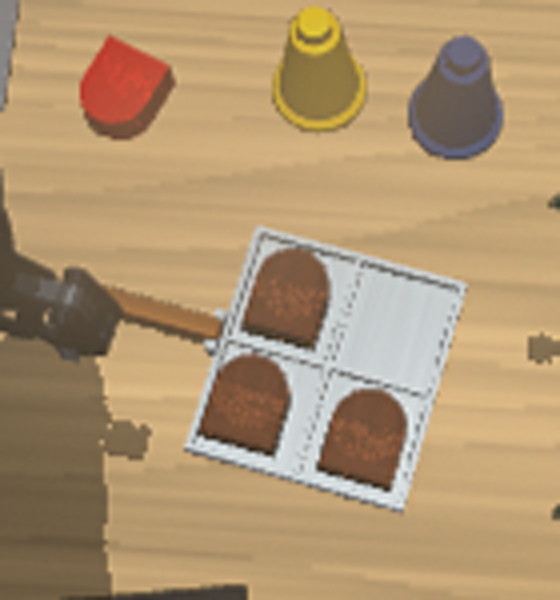

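```bash
python3 - <<'E'
from h import *
s=load("t10");T=w(s,[(230+x/4,120+y/4) for x,y in [(258,230),(466,287),(404,510),(185,452)]],.015)
print(fit2d([(.086,.08),(.086,-.08),(-.086,-.08),(-.086,.08)],T))
s=load("w10"); H=w(s,[(355,226)],.032); T=w(s,[(180,174),(282,172),(285,270),(194,270)],.015)
print(H, fit2d([(-.086,-.08),(-.086,.08),(.086,.08),(.086,-.08)],T))
print((np.array([.5565,.0905])+rot(-12.1)@np.array([0,.199])))
print(rot(-PTH)@(np.array([.5565,.0905])-PC))
for p in [(.5565+.21*.185,.0905+.978*.185),tuple(pw(.45,90)),tuple(pw(.185,90))]:
    q=manip.inverse_kinematics([*p,.006],[180,0,80]);print(p,None if q is None else np.round(q))
E
```

```text
(array([0.55571867, 0.08979731]), np.float64(-11.75761911591551), array([0.00182078, 0.00158453, 0.00251678, 0.00015715]))
[[0.59484502 0.28437253 0.032     ]] (array([0.55707901, 0.09239276]), np.float64(-12.122987885404141), array([0.00217574, 0.0012416 , 0.00135427, 0.00051494]))
[0.59821409 0.28507886]
[-0.01660922  0.28454636]
(0.59535, 0.27143) [-60.  54.  50.  97. -50.  54.  -0.]
(np.float64(0.5655866553418358), np.float64(0.25653675640582163)) [-61.  51.  49. 102. -49.  51.   1.]
(np.float64(0.577607847196088), np.float64(-0.008190444588717788)) [-33.  44.  41. 108. -42.  43.  22.]
```

```bash
python3 - <<'E'
from h import *
T=np.array([.5564,.0905]);th=-12.;g=.182
p=T+rot(th)@np.array([0,g])
manip.movep([*p,.15],[180,0,th+90]); manip.move_l([*p,.06],v=.2)
hit=manip.move_l([*p,.006],v=.08,until_force=8);print("down hit",hit,np.round(manip.get_obs()['ee_pos'],4))
if not hit:
    manip.close_gripper();print("gap",manip.get_obs()['finger_gap'],manip.get_obs()['wrist_force'])
    a=PC+rot(PTH)@np.array([0,.262+g])
    manip.move_l([*a,.006],v=.08,ori=[180,0,90+PTH]);print(manip.get_obs()['wrist_force'],manip.get_obs()['t'])
snap("wrist","w11");snap("top","t11");snap("scene","s11");crop("t11",230,90,490,280,3,"c11")
E
```

```text
down hit False [0.5945 0.2684 0.0063]
gap 0.014921134063551994 [-0.6973475  -0.2294783   5.25727913]
[-4.30447997  2.226295    7.33164909] 50.6
```

View pics/c11.png

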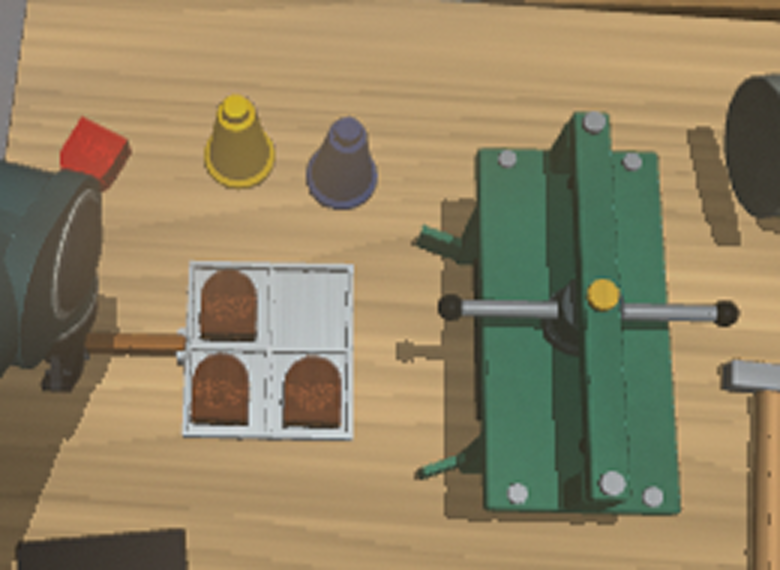

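View pics/w11.png

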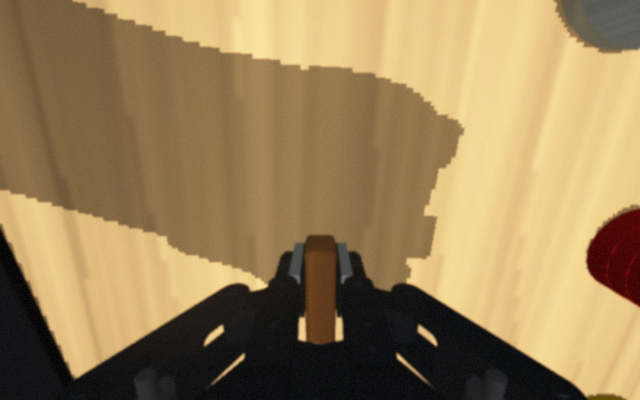

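```bash
python3 - <<'E'
from h import *
s=load("t11");T=w(s,[(230+x/3,90+y/3) for x,y in [(190,262),(354,265),(353,440),(183,437)]],.015)
t,th,e=fit2d([(.086,.08),(.086,-.08),(-.086,-.08),(-.086,.08)],T);print(t,th,e,rot(-PTH)@(t-PC),manip.get_obs()['ee_pos'])
G=w(s,[(230+x/3,90+y/3) for x,y in [(420,234),(420,474)]],.05);print((G[:,:2]-PC)@rot(PTH),G)
E
```

```text
[0.5733409 0.0684074] 2.9058141310864927 [0.00019192 0.00027264 0.0004932  0.00048421] [-0.00078785  0.26171255] [0.56552412 0.25095378 0.00606478]
[[ 0.10667498  0.12194409]
 [-0.12156056  0.12372628]] [[ 0.68703342 -0.06634235  0.05      ]
 [ 0.45895199 -0.07491544  0.05      ]]
```

```bash
python3 - <<'E'
from h import *
g=.182
for y,F,v in [(.19,20,.1),(.10,20,.08),(.02,20,.08),(-.005,12,.03)]:
    a=PC+rot(PTH)@np.array([.0,y+g])
    hit=manip.move_l([*a,.006],v=v,until_force=F);o=manip.get_obs();print(y,hit,rot(-PTH)@(np.array(o['ee_pos'][:2])-PC)-[0,g],np.round(o['wrist_force'],1),o['t'])
    if hit: break
snap("top","t12");snap("scene","s12");crop("t12",230,90,490,280,3,"c12");crop("s12",220,190,370,330,5,"c13")
E
```

```text
0.19 False [0.00037815 0.18974008] [ 0.2 -1.1  5.4] 51.6167
0.1 False [0.00048367 0.10124428] [-0.8  6.2  7.5] 52.8917
0.02 False [0.00052798 0.02105287] [-1.1  6.8  7.7] 54.0417
-0.005 True [ 0.00070477 -0.00189178] [-0.8  2.2  7.6] 54.825
```

View pics/c12.png

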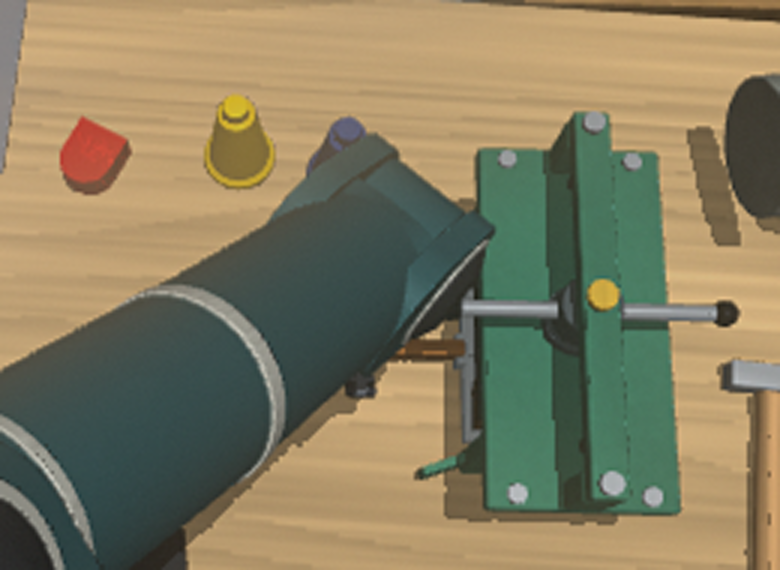

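View pics/c13.png

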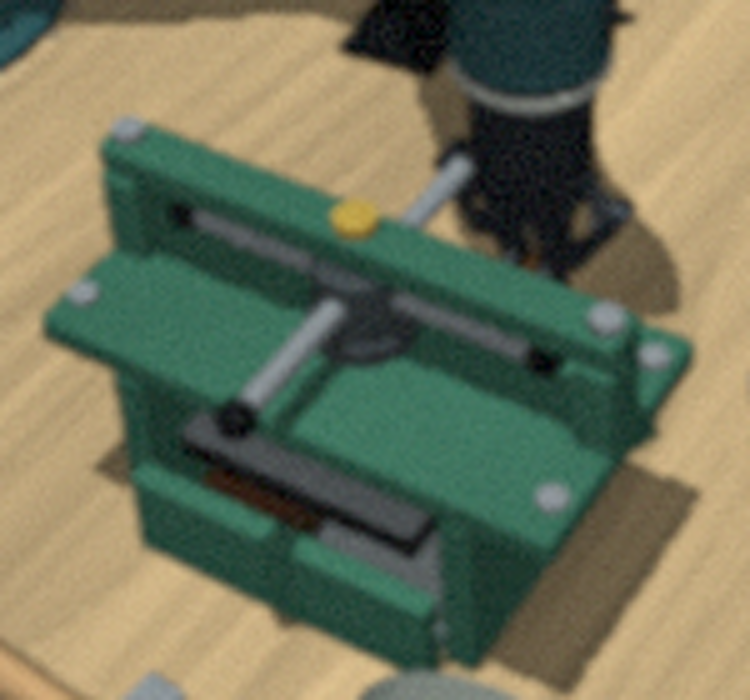

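```bash
python3 - <<'E'
from h import *
g=.182
a=PC+rot(PTH)@np.array([.0,-.008+g])
hit=manip.move_l([*a,.006],v=.02,until_force=12);o=manip.get_obs();print(hit,rot(-PTH)@(np.array(o['ee_pos'][:2])-PC)-[0,g],np.round(o['wrist_force'],1),o['t'])
manip.ungrasp()
p=manip.get_obs()['ee_pos']; manip.move_l([p[0],p[1],.30],v=.25)
manip.move_l([*(PC+rot(PTH)@np.array([0,.26])),.3],v=.25)
print(manip.get_obs()['t']);snap("top","t13");snap("wrist","w13");snap("scene","s13");crop("t13",230,90,490,280,3,"c14")
E
```

```text
True [ 0.00071302 -0.00185395] [-1.6  1.9  8.6] 55.1333
57.6083
```

View pics/c14.png

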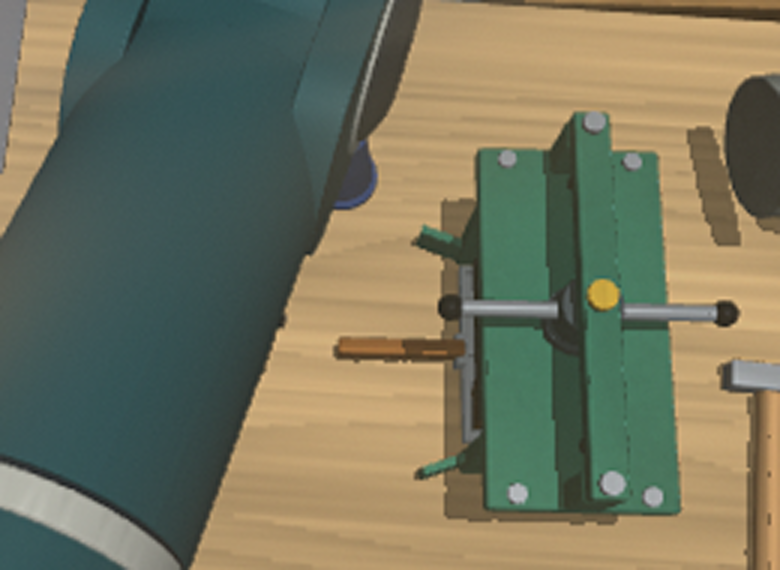

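View pics/w13.png

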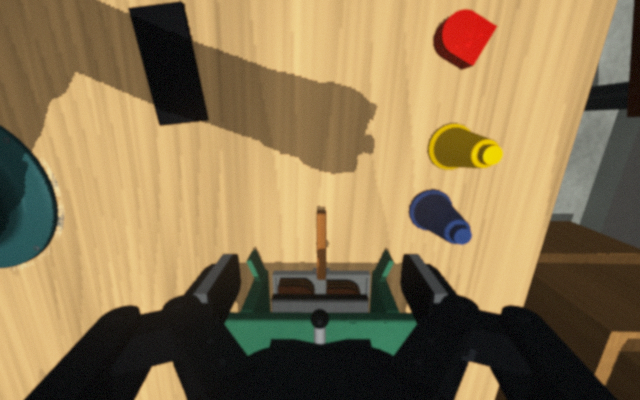

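```bash
python3 - <<'E'
from h import *
s=load("t13");f=lambda l:[(230+x/3,90+y/3) for x,y in l]
print((w(s,f([(336,340)]),.032)[:,:2]-PC)@rot(PTH))
print((w(s,f([(460,266),(464,440)]),.015)[:,:2]-PC)@rot(PTH))
s=load("w13");print((w(s,[(321,207)],.032)[:,:2]-PC)@rot(PTH),(w(s,[(273,272),(368,272)],.015)[:,:2]-PC)@rot(PTH))
E
```

```text
[[0.00542953 0.19958321]]
[[ 0.08744633  0.07871922]
 [-0.08384193  0.0778837 ]]
[[0.00025273 0.20636558]] [[-0.0834389   0.08165096]
 [ 0.08279818  0.08212247]]
```

```bash
python3 - <<'E'
from h import *
manip.close_gripper()
r=push(114,26,v=.13)
for i in range(3):
    if r is None or r[1]: break
    up(); r=push(124,26,v=.15)
up()
snap("wrist","w14");print(manip.get_obs()['t'])
E
```

```text
finger 26.0 hit False f [np.float64(0.7), np.float64(0.3), np.float64(1.1), np.float64(0.8), np.float64(0.9), np.float64(0.6)] t 62.1
finger 26.1 hit False f [np.float64(0.9), np.float64(1.2), np.float64(0.4), np.float64(1.2), np.float64(0.7), np.float64(0.5), np.float64(0.7)] t 66.1
finger 26.1 hit False f [np.float64(0.5), np.float64(0.9), np.float64(1.8), np.float64(0.9), np.float64(0.6), np.float64(0.8), np.float64(0.5)] t 70.1
finger 26.1 hit False f [np.float64(1.3), np.float64(0.4), np.float64(1.3), np.float64(0.6), np.float64(1.1), np.float64(1.3), np.float64(0.7)] t 74.1
74.7417
```

View pics/w14.png

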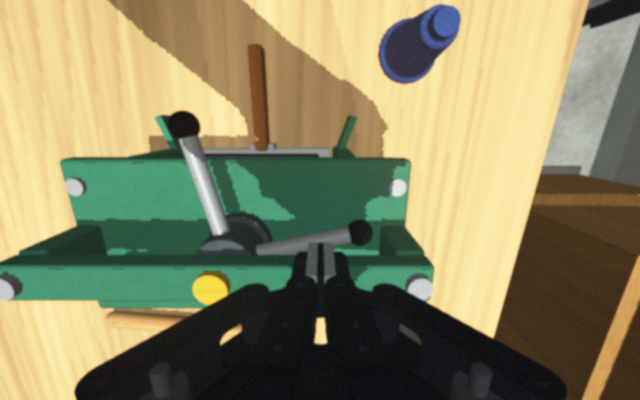

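```bash
python3 - <<'E'
from h import *
r=None
for i in range(2):
    r=push(124,26,v=.12,F=16); 
    if r is None or r[1]: break
    up()
if r and r[1]:
    # lean on again
    r2=manip.move_l([*pw(.085,r[0]-6),.154],v=.04,until_force=16);print(r2,np.round(manip.get_obs()['wrist_force'],1))
    d=np.array(manip.get_obs()['ee_pos'][:2])-PC; print(np.degrees(np.arctan2(d[1],d[0]))-PTH)
    manip.move_l([*pw(.085,r[0]+5),.154],v=.1)
up()
manip.move_l([*pw(.12,90),.33],v=.25)
snap("wrist","w15");snap("scene","s15");snap("top","t15");print(manip.get_obs()['t']);crop("s15",220,190,370,330,5,"c15")
E
```

```text
finger 26.0 hit False f [np.float64(0.9), np.float64(1.7), np.float64(1.9), np.float64(1.7), np.float64(0.4), np.float64(0.7), np.float64(0.8)] t 78.4
finger 36.7 hit True f [np.float64(0.9), np.float64(2.0), np.float64(0.2), np.float64(1.8), np.float64(1.1), np.float64(0.8), np.float64(20.1)] t 82.5
True [-5.4  7.7  4.8]
37.084758199838
84.375
```

View pics/w15.png

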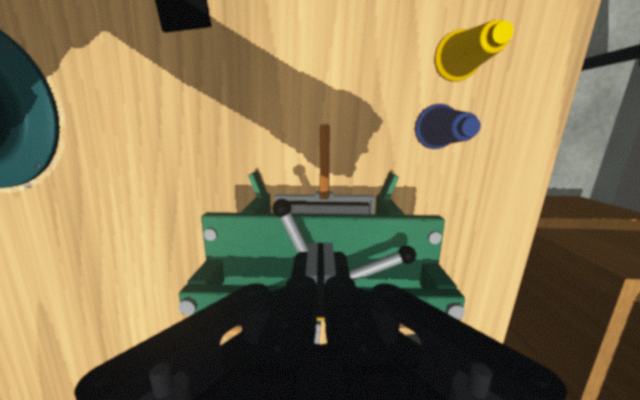

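View pics/c15.png

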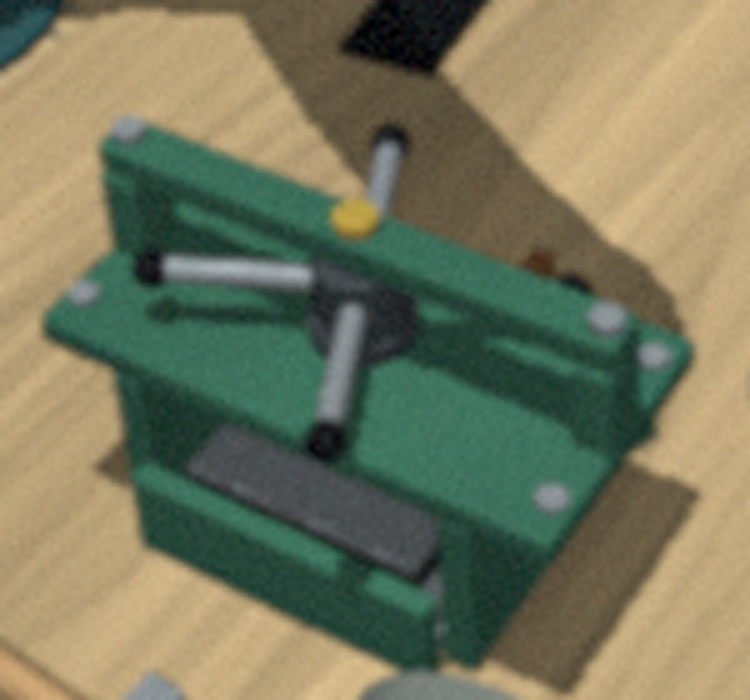

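```bash
python3 - <<'E'
from h import *
s=load("w15")
b=w(s,[(283,208),(407,254)],.17);d=b[:,:2]-PC;print(np.linalg.norm(d,axis=1),np.degrees(np.arctan2(d[:,1],d[:,0]))-PTH)
print((w(s,[(324,126)],.032)[:,:2]-PC)@rot(PTH),(w(s,[(272,196),(377,196)],.015)[:,:2]-PC)@rot(PTH))
E
```

```text
[0.11142848 0.11119934] [114.28550113  24.35240412]
[[-0.00032999  0.19253762]] [[-0.0885889   0.07630585]
 [ 0.09118665  0.07831755]]
```

View pics/t15.png

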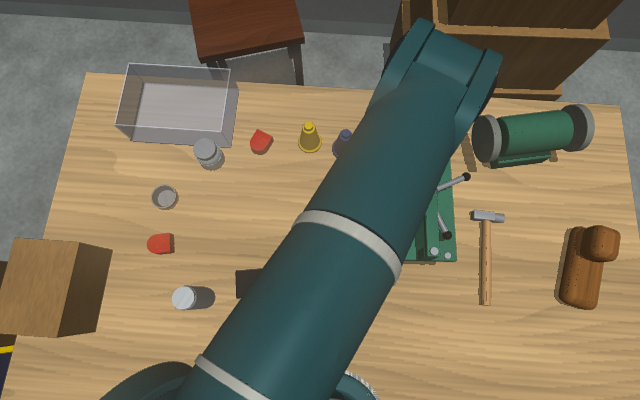

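```bash
python3 - <<'E'
from h import *
manip.movep([.42,.25,.36],[180,0,150]);snap("top","t16");crop("t16",230,90,490,280,3,"c16")
E
```

```text
(no output)
```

View pics/c16.png

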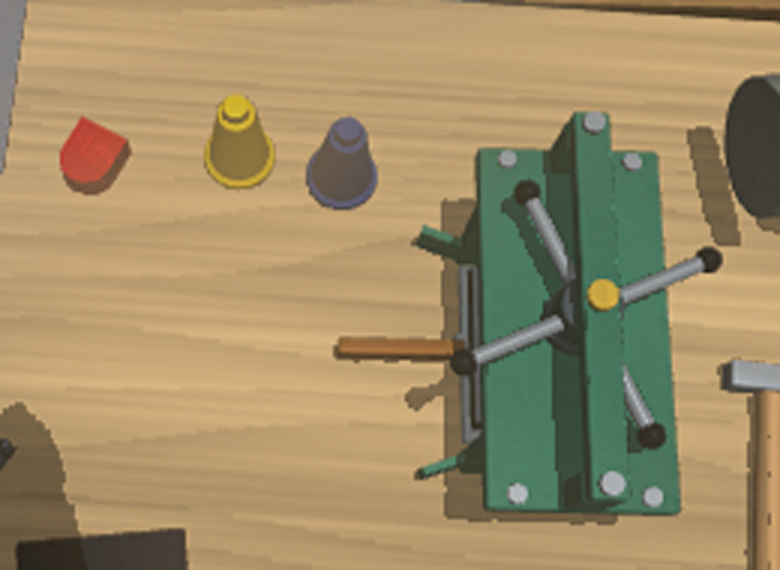

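```bash
python3 -c "
from h import *
print(manip.get_obs()['t']); manip.close_job()"
```

```text
85.7833
the job is handed in; nothing more can be done
```

The job is done and handed in at about 86 s of the 210 s allowed. I wound the press fully open and laid the three brown heels flat, one to a bay. I then slid the tray home against the stop wall and wound the star handle clockwise to its stop. The red look-alikes and the other bench items I left alone.

- **Press travel:** both stops were felt as force. The final spoke angle was 24.4°, against 24.8° predicted for 9.0 rad of travel from the open stop.
- **Tray:** it met the stop wall at the same place on two pushes. Its handle end is at the same pixel before and after pressing. Handle readings from different views scattered by about ±7 mm (192 to 206 mm against 199 mm nominal), so the stop contact is the stronger check.
- **Not confirmed:** once the pad was down I could not see the heels under it. That it bears on all of them rests on the stop having been reached and on the flat placement seen before loading.

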